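# Close up a sign's power box

## Task

Close up the light sign's grey power box: turn the orange lid bolt clockwise to its end stop, then turn the blue lid bolt clockwise to its end stop. Leave the black dimmer knob on the same lid as it is set.

Things in the scene. Friction and masses are not known exactly. Their poses are not given: they have to be found in the camera images.
- orange_bolt_grip (a point): Point on the orange lid bolt's vertical axis, 10 mm below its top. Its head: orange bar 44 mm long, 14 mm thick, standing 34 mm above a disc of 48 mm diameter that turns with it; fixed steel collar of 72 mm below. Disc top 24 mm, box lid 38 mm below the point. Axes turn with the head: x along the bar (white line and tab point to -x), y across its 14 mm thickness, z up. Pinch across y.
- orange_bolt (a joint): Turn of the orange bolt (rad): 0 open, grows clockwise seen from above, 1.4 (80 degrees) at its end stop, where the white tab rests against the green lug on its collar. Starts between 0 and 0.4: one grasp is enough. Stays where it is left; friction about 0.05 N m. It is captive: no up or down motion. The box is fixed; its lid is 200 x 260 mm, 60 mm above the bench.
- blue_bolt_grip (a point): Point on the blue lid bolt's vertical axis, 10 mm below its top. Its head: blue bar 44 mm long, 14 mm thick, standing 34 mm above a disc of 48 mm diameter that turns with it; fixed steel collar of 72 mm below. Disc top 24 mm, box lid 38 mm below the point. Axes turn with the head: x along the bar (white line and tab point to -x), y across its 14 mm thickness, z up. Pinch across y.
- blue_bolt (a joint): Turn of the blue bolt (rad): 0 open, grows clockwise seen from above, 1.4 (80 degrees) at its end stop, where the white tab rests against the green lug on its collar. Starts between 0 and 0.4: one grasp is enough. Stays where it is left; friction about 0.05 N m. It is captive: no up or down motion. The box is fixed; its lid is 200 x 260 mm, 60 mm above the bench.
- dimmer_pointer (a point): Tip of the white line on top of the black dimmer knob, 20 mm from its axis, which lies towards this point's +x (z up; axes turn with the knob). The knob is shaped and sized as the bolts but black, on a white collar, without green lug; it turns as easily and is to be left alone. It and the two bolts stand at least 120 mm apart, in any arrangement.

How it is judged:
On the way, in this order (a step that is already met when the one before it is completed fails the run):
1. the orange bolt is turned to its end stop (value of joint orange_bolt above 1.22 rad), for 0.2 s.
2. then the blue bolt is turned to its end stop (value of joint blue_bolt above 1.22 rad), for 0.2 s.
At the end, for the whole second after the job is handed in: Both the orange and the blue bolt stand within 10 degrees of their end stops (joint above 1.22 rad) and the dimmer's pointer tip is within 7 mm of where it began (20 degrees) (value of joint each of orange_bolt, blue_bolt above 1.22 rad and distance of dimmer_pointer from where it was at the start of the episode below 0.007 m); the robot touches nothing.
It fails at once if the black dimmer knob is turned by more than 20 degrees (distance of dimmer_pointer from where it was at the start of the episode above 0.007 m).
It also fails if it takes over 48 s, if anything falls off the work surface, if the arm or the gripper's body presses on something with over 40 N, if the wrist force passes 120 N, or if a joint passes its speed limit or range.

## Robot

A 6-joint arm with a two-finger parallel gripper is mounted at the origin on the work surface. World frame = base frame: x ahead of the robot, y to its left, z up, the work surface at z = 0. Lengths are in m, angles in rad, forces in N, time in s.
With the tool pointing down it reaches from about 0.35 to 0.975 m from the base axis. Payload 4.9 kg.
Tool frame: the origin (TCP) lies at the very end of the fingers, on their centre line; the grasp point (between the pads) lies 19 mm behind it; x points along the fingers, z is the direction in which the jaws open and shut, and the axes are right-handed (so a half turn about x gives the same grasp; the last joint's range is limited). The gripper opens to 85 mm and grips with 20 to 120 N. Pads are 22 mm wide; open, the fingers measure 114 mm over their backs; the gripper's body (76 mm by 85 mm) begins 54 mm behind the grasp point. The pads swing forward as they close: fully open they stand 13 mm farther back than shut.
Start: joints at [1.087, 0.053, 1.613, -0, 1.476, -0.119], TCP at [0.223, 0.584, 0.231] pointing down, gripper open.
Joint ranges: [-3.01, 3.01], [-1.01, 2.22], [0.06, 2.58], [-1.02, 4.17], [0.09, 2.62], [-3.14, 3.14]. Speed limits (rad/s): [2.57, 2.57, 3.14, 3.14, 3.14, 3.14].

## Interface

Orientations are given as a unit quaternion [w, x, y, z].
In Python, from plant import manip, vision, job gives the robot as it stands.
- The arm moves only by the tool servo_tool, never from a script. Its arguments are lists of equal length, an entry for each row: "twist": the turn, a rotation vector about the world's x, y, z in rad, a list of three; "xyz": the shift along the world's x, y, z in cm, a list of three; "fingers": the opening, from 0 (shut) to 1 (fully open). In form: {"twist": [[wx, wy, wz], ...], "xyz": [[x, y, z], ...], "fingers": [fingers, ...]}. A call has 1 to 8 rows; each row shifts and turns the commanded pose from where the row before left it; what a row does not reach is not made up. A row lasts 1/8 s, in which the tool goes at most 62.5 mm and 10.7 degrees, less where a joint would pass 70% of its speed; a pose out of reach is approached as far as the arm can. A call with a gripper value outside its range is refused whole. The fingers move at their own pace and stop on an object; the grip force is fixed at half the most. Time passes only in rows, so rows that do not move let the fingers close. It gives the time, the measured TCP pose, the force and the opening at its end, in the units of the state.
- manip.state(): the state, without advancing time (a new reading comes with each control period).
- vision.grab_frame(name): name is "scene" or "top"; returns the picture (480x640x3 uint8, red, green, blue); there is no depth.
- vision.get_calibration(name): a dict with "camera_matrix" (3x3 intrinsics, pixels), "origin" and "orientation" of the camera in the world. Camera axes: x right, y up, looking along -z (the intrinsics and any distortion apply to the point x, -y, -z); pixel columns grow to the right and rows downward; lengths in m; the calibration is good to about 2 mm. A picture is of the moment at which its call begins. get_calibration takes no time and is no camera call.
- job.job_done(): hands the job in, once; it reports no verdict.
Trained networks look in the newest picture that a camera, given by its name, has taken for a name from the list of things; names that differ only in an ending like _2 or _b are one class to them, and where a whole thing is asked for, a point or a joint stands for the part that bears it (a point fixed in the world has none). Each returns a list of dicts, best first, with "score" (0 to 1); they miss things now and then, are a little off and sometimes report something else, mostly with a low value. They report only what shows in the picture. A call takes as long as a camera call.
- vision.spot_in(camera, label): "extent" ([centre column, centre row, width, height] in pixels, round what is visible of it).
The state is a dict: "time": time; "joint_pos": joint angles; "joint_vel": joint speeds; "joint_efforts": joint torques, N m; "tool_pos": TCP position; "tool_rot": TCP orientation; "contact_force": force on the tool from outside, world axes, zero at the start; "ft_torque": the same for the moment, N m; "gripper_width": opening from 0.0 (shut) to 1.0 (fully open).
Only numpy, scipy, OpenCV 4.12 (cv2) and the standard library are available. Lean on these libraries where they do the work, as an engineer would, in place of code of your own. Each camera call takes 0.05 s, during which the arm holds its last target.

## Working session

There is one attempt and no reset: what is moved stays moved. The work goes in short steps, Python scripts to look and compute and a tool call to move; the robot and the scene stay as the last step left them, time stands still between calls to the robot, and variables do not carry over. Pictures are saved under pics/ and viewed, and the job is handed in when it is done.

Besides the shell and the picture viewer there is one more tool, called after "Request:" in YAML: its name, and indented under it one key for each argument. servo_tool: Moves the arm, as the interface text tells. Its arguments: {"type":"object","properties":{"twist":{"type":"array","items":{"type":"array","items":{"type":"number"}}},"xyz":{"type":"array","items":{"type":"array","items":{"type":"number"}}},"fingers":{"type":"array","items":{"type":"number"}}},"required":["twist","xyz","fingers"]}

```bash
mkdir -p pics; ls; cat > h.py <<'E'
import numpy as np, cv2
from plant import manip, vision, job
from scipy.spatial.transform import Rotation as R
def grab(n,f):
    im=vision.grab_frame(n); cv2.imwrite('pics/'+f,im[:,:,::-1]); return im
def rot(q): return R.from_quat([q[1],q[2],q[3],q[0]])
def pix2z(n,u,v,z):
    c=vision.get_calibration(n); K=np.array(c['camera_matrix'])
    d=np.array([(u-K[0,2])/K[0,0],-(v-K[1,2])/K[1,1],-1]); o=np.array(c['origin'])
    w=rot(c['orientation']).apply(d); return o+w*(z-o[2])/w[2]
E
python3 - <<'E'
from h import *
print(manip.state())
for n in('top','scene'):
    grab(n,n+'0.png'); print(vision.get_calibration(n))
    for l in('orange_bolt_grip','blue_bolt_grip','dimmer_pointer'):
        print(n,l,vision.spot_in(n,l)[:2])
E
```

```text
pics
{'time': 0.0, 'joint_pos': array([ 1.08699062e+00,  5.33438235e-02,  1.61428339e+00, -1.37608242e-06,
        1.47599757e+00, -1.19004719e-01]), 'joint_vel': array([-0.0009179 ,  0.00115051,  0.00269685,  0.00015612, -0.00129673,
        0.00031577]), 'joint_efforts': array([-3.61760496e-03, -3.93681121e+01, -3.70176959e+01, -4.32929937e-04,
        7.23779565e-03,  1.48106415e-05]), 'tool_pos': array([0.22269045, 0.58331995, 0.23007744]), 'tool_rot': array([ 0.58176488, -0.40134474,  0.58303633,  0.40067525]), 'contact_force': array([-1.38621492, -0.10987284,  0.86826699]), 'ft_torque': array([0.00138628, 0.00896347, 0.02069734]), 'gripper_width': 1.0016134365564562}
{'camera_matrix': array([[447.68903752,   0.        , 312.06310836],
       [  0.        , 447.68903752, 238.68148154],
       [  0.        ,   0.        ,   1.        ]]), 'origin': array([0.53906578, 0.01764526, 0.77466859]), 'orientation': array([ 0.7085256 ,  0.00229243, -0.02007829, -0.70539569])}
top orange_bolt_grip [{'extent': [330.6, 216.2, 35.1, 35.3], 'score': 0.72}]
top blue_bolt_grip [{'extent': [275.0, 280.5, 31.7, 32.7], 'score': 0.87}]
top dimmer_pointer [{'extent': [381.1, 283.5, 30.3, 33.7], 'score': 0.97}]
{'camera_matrix': array([[533.18933716,   0.        , 320.94746145],
       [  0.        , 533.18933716, 237.23871282],
       [  0.        ,   0.        ,   1.        ]]), 'origin': array([ 0.88998481, -0.30486504,  0.59672685]), 'orientation': array([0.84810553, 0.35303581, 0.15836008, 0.36194586])}
scene orange_bolt_grip [{'extent': [325.3, 307.5, 46.6, 43.3], 'score': 0.58}]
scene blue_bolt_grip [{'extent': [317.8, 234.2, 40.4, 35.2], 'score': 0.63}, {'extent': [324.2, 306.4, 48.1, 46.1], 'score': 0.27}]
scene dimmer_pointer [{'extent': [224.4, 296.4, 45.5, 38.9], 'score': 0.85}]
```

```bash
python3 - <<'E'
import cv2
a=cv2.imread('pics/top0.png'); cv2.imwrite('pics/top0c.png',cv2.resize(a[170:330,230:430],None,fx=4,fy=4,interpolation=cv2.INTER_CUBIC)[:600])
a=cv2.imread('pics/scene0.png'); cv2.imwrite('pics/scene0c.png',cv2.resize(a[190:350,180:380],None,fx=3.7,fy=3.7,interpolation=cv2.INTER_CUBIC))
E
```

```text
(no output)
```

View pics/top0.png

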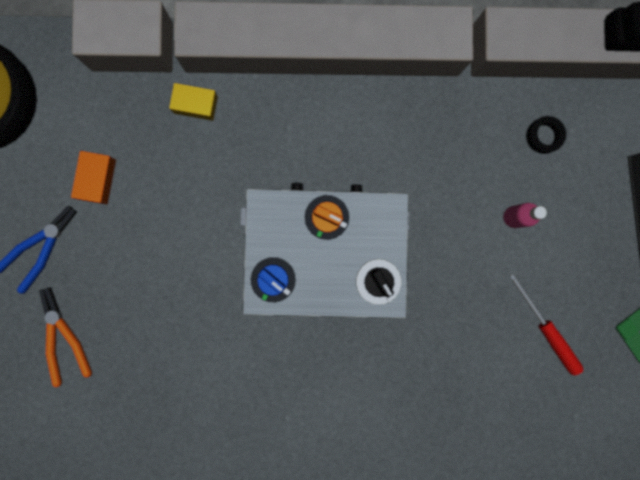

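View pics/top0c.png

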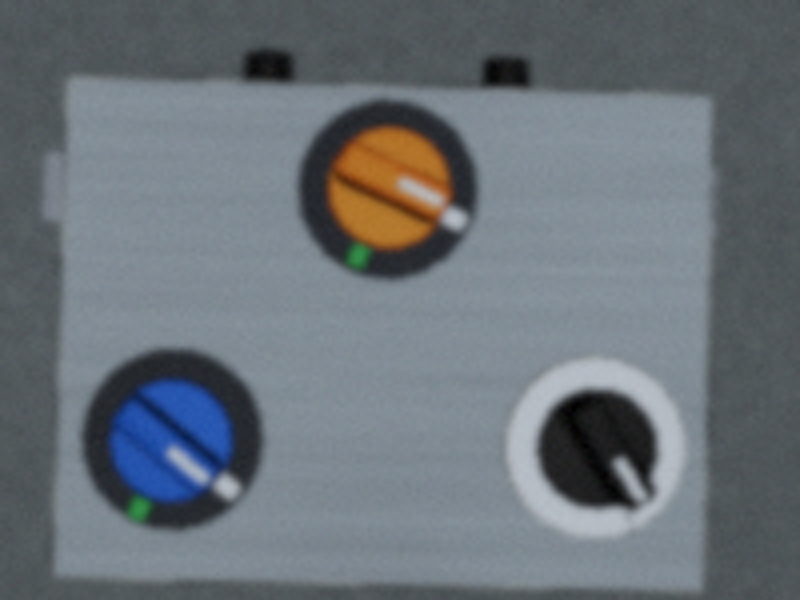

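View pics/scene0c.png

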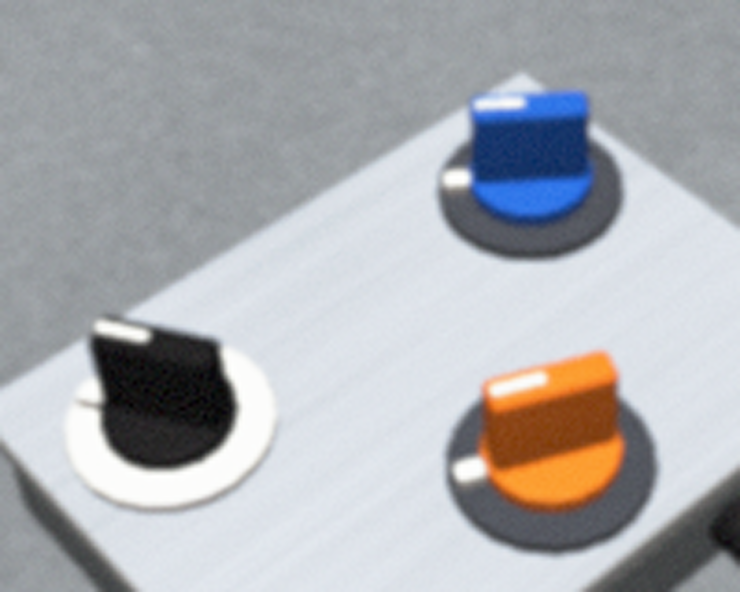

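The top picture shows the orange bolt at (327,217) with its tab at (344,225) and lug at (320,234). The blue bolt is at (273,280), with its tab at (287,292) and lug at (265,297). The black knob is at (379,282). The networks' boxes agree with these. Next I'll measure them precisely.

```bash
cat >> h.py <<'E'
def proj(n,P):
    c=vision.get_calibration(n); K=np.array(c['camera_matrix'])
    p=rot(c['orientation']).inv().apply(np.array(P)-np.array(c['origin'])); p=p*[1,-1,-1]
    q=K@p; return q[:2]/q[2]
def meas(n,im,c0,name):
    # white tab/line, green lug blobs near, and coloured blob
    hsv=cv2.cvtColor(im,cv2.COLOR_RGB2HSV)
    y,x=np.mgrid[:480,:640]; near=np.hypot(x-c0[0],y-c0[1])<28
    H,S,V=[hsv[...,i].astype(int) for i in range(3)]
    g=near&(H>45)&(H<85)&(S>100)
    col=near&(S>110)&((H<25) if name=='orange' else (H>100)&(H<130))
    w=near&(S<60)&(V>165)
    return g,col,w
E
python3 - <<'E'
from h import *
im=cv2.imread('pics/top0.png')[:,:,::-1].copy()
for name,c0 in(('orange',(327,217)),('blue',(273,280))):
    g,col,w=meas('top',im,c0,name)
    (cx,cy),r=cv2.minEnclosingCircle(np.argwhere(col)[:,::-1].astype(np.float32))
    pc=np.array([np.argwhere(col)[:,::-1].mean(0)]); print(name,'colour circ',cx,cy,r,pc)
    # dark collar circle
    gray=cv2.cvtColor(im,cv2.COLOR_RGB2GRAY)
    y,x=np.mgrid[:480,:640]; 
    d=((gray<95)|col|g)&(np.hypot(x-c0[0],y-c0[1])<27)
    d=cv2.morphologyEx(d.astype(np.uint8),cv2.MORPH_CLOSE,np.ones((5,5)))
    cs=max(cv2.findContours(d,0,1)[0],key=cv2.contourArea); e=cv2.fitEllipse(cs); print(' collar',e)
    P=pix2z('top',*e[0],0.068); print(' axis',P, 'diam mm',e[1][0]*( .7747-.068)/447.7*1e3)
    gg=pix2z('top',*np.argwhere(g)[:,::-1].mean(0),0.07); dg=gg-P; print(' lug r,ang',np.hypot(*dg[:2]),np.degrees(np.arctan2(dg[1],dg[0])))
    k,L,st,ce=cv2.connectedComponentsWithStats(w.astype(np.uint8))
    for i in range(1,k):
        if st[i,4]<4: continue
        for z in(.07,.108):
            q=pix2z('top',*ce[i],z)-P; print(' white',st[i,4],ce[i],z,np.hypot(*q[:2]),np.degrees(np.arctan2(q[1],q[0])))
    print(' proj grip',proj('top',[P[0],P[1],.108]),proj('scene',[P[0],P[1],.108]),proj('scene',[P[0],P[1],.074]))
s=manip.state(); print(s['time'],rot(s['tool_rot']).as_matrix())
E
```

```text
orange colour circ 327.0294189453125 216.76470947265625 16.12635040283203 [[326.22176871 216.31156463]]
 collar ((325.90863037109375, 216.6916961669922), (42.51367950439453, 44.521324157714844), 20.599956512451172)
 axis [ 0.59641865 -0.02188119  0.068     ] diam mm 67.10837012677153
 lug r,ang 0.02900133710542023 158.05549774058798
 white 29 [334.68965517 217.5862069 ] 0.07 0.013859351776296396 -96.18831998111122
 white 29 [334.68965517 217.5862069 ] 0.108 0.011798507798647807 -112.45347952062956
 white 13 [343.23076923 224.23076923] 0.07 0.029809125688337816 -113.59133935344522
 white 13 [343.23076923 224.23076923] 0.108 0.027732289068697423 -121.23220559668286
 proj grip [327.41096155 214.53258434] [329.22347758 290.26390258] [329.28357256 308.02489461]
blue colour circ 272.3103332519531 279.6551818847656 16.365787506103516 [[271.94566624 279.07503234]]
 collar ((272.235107421875, 278.8565673828125), (42.87346649169922, 44.96757888793945), 38.07891845703125)
 axis [0.49799587 0.06227481 0.068     ] diam mm 67.67629834640127
 lug r,ang 0.029859386931453312 156.74468965668254
 white 19 [276.57894737 286.        ] 0.07 0.013064442598240205 -147.62190291865997
 white 19 [276.57894737 286.        ] 0.108 0.012210136417678114 -132.33840296882624
 white 14 [286.21428571 291.35714286] 0.07 0.029408256156496657 -131.20401846543044
 white 14 [286.21428571 291.35714286] 0.108 0.028361190248246567 -124.62041542159338
 proj grip [270.51712791 280.42392922] [323.30421106 216.98065841] [323.54503386 234.8825089 ]
0.4 [[-1.26706827e-04 -9.34199308e-01  3.56751505e-01]
 [-2.17292216e-04  3.56751525e-01  9.34199284e-01]
 [-9.99999968e-01  4.08501025e-05 -2.48197092e-04]]
```

```bash
cat > fit.py <<'E'
from h import *
from scipy.ndimage import map_coordinates
from scipy.optimize import minimize
t=np.linspace(0,2*np.pi,180,endpoint=False)
def circ(n,g,P,r,z):
    pts=np.array([proj(n,[P[0]+r*np.cos(a),P[1]+r*np.sin(a),z]) for a in t])
    return map_coordinates(g,[pts[:,1],pts[:,0]],order=1)
def fit(n,im,P0,z):
    g=cv2.cvtColor(im,cv2.COLOR_RGB2GRAY).astype(float)
    f=lambda P:-np.median(circ(n,g,P[:2],P[2]+.003,z)-circ(n,g,P[:2],P[2]-.003,z))-np.mean(np.minimum(circ(n,g,P[:2],P[2]+.003,z)-circ(n,g,P[:2],P[2]-.003,z),60))
    return minimize(f,[*P0,.036],method='Nelder-Mead',options=dict(initial_simplex=[[*P0,.036],[P0[0]+.004,P0[1],.036],[P0[0],P0[1]+.004,.036],[*P0,.034]],xatol=1e-5))
E
python3 - <<'E'
from fit import *
for n in('top','scene'):
    im=cv2.imread(f'pics/{n}0.png')[:,:,::-1].copy()
    for name,P0 in(('orange',(.5964,-.022)),('blue',(.498,.0615))):
        for z in(.062,.07):
            r=fit(n,im,P0,z); print(n,name,z,r.x.round(4),round(r.fun,1))
E
```

```text
Traceback (most recent call last):
  File "fit.py", line 11, in fit
    return minimize(f,[*P0,.036],method='Nelder-Mead',options=dict(initial_simplex=[[*P0,.036],[P0[0]+.004,P0[1],.036],[P0[0],P0[1]+.004,.036],[*P0,.034]],xatol=1e-5))
  File "fit.py", line 10, in <lambda>
    f=lambda P:-np.median(circ(n,g,P[:2],P[2]+.003,z)-circ(n,g,P[:2],P[2]-.003,z))-np.mean(np.minimum(circ(n,g,P[:2],P[2]+.003,z)-circ(n,g,P[:2],P[2]-.003,z),60))
                          ~~~~^^^^^^^^^^^^^^^^^^^^^^^
  File "fit.py", line 6, in circ
    pts=np.array([proj(n,[P[0]+r*np.cos(a),P[1]+r*np.sin(a),z]) for a in t])
                  ~~~~^^^^^^^^^^^^^^^^^^^^^^^^^^^^^^^^^^^^^^^^^
  File "h.py", line 12, in proj
    c=vision.get_calibration(n); K=np.array(c['camera_matrix'])
ValueError: time passes only in moves, steps and waits
```

```bash
cat > cal.py <<'E'
import pickle,os
def cal(n):
    f=f'cal_{n}.pkl'
    if not os.path.exists(f):
        from plant import vision
        pickle.dump(vision.get_calibration(n),open(f,'wb'))
    return C.setdefault(n,pickle.load(open(f,'rb')))if n not in C else C[n]
C={}
E
sed -i 's/vision.get_calibration(n)/cal(n)/; 1i from cal import cal' h.py
python3 - <<'E'
from fit import *
for n in('top','scene'):
    im=cv2.imread(f'pics/{n}0.png')[:,:,::-1].copy()
    for name,P0 in(('orange',(.5964,-.022)),('blue',(.498,.0615))):
        for z in(.062,.07):
            r=fit(n,im,P0,z); print(n,name,z,r.x.round(4),round(r.fun,1))
E
```

```text
top orange 0.062 [ 0.5965 -0.0233  0.0358] -143.9
top orange 0.07 [ 0.5957 -0.0229  0.0354] -144.2
top blue 0.062 [0.4968 0.0618 0.0359] -143.5
top blue 0.07 [0.4974 0.0612 0.0354] -143.9
scene orange 0.062 [ 0.5976 -0.0242  0.036 ] -190.8
scene orange 0.07 [ 0.6018 -0.0283  0.0355] -191.2
scene blue 0.062 [0.4974 0.0612 0.0361] -179.2
scene blue 0.07 [0.5023 0.0558 0.0362] -181.2
```

```bash
python3 - <<'E'
from h import *
for n in('top','scene'):
  im=cv2.imread(f'pics/{n}0.png')[:,:,::-1].copy()
  for name,P in(('orange',(.597,-.0237)),('blue',(.4971,.0615))):
    c0=proj(n,[*P,.085]); g,col,w=meas(n,im,c0,name)
    if n=='scene': w=w&(im.min(2)>215)
    if g.any():
        q=pix2z(n,*np.argwhere(g)[:,::-1].mean(0),.067)[:2]-P; print(n,name,'lug',np.hypot(*q),np.degrees(np.arctan2(q[1],q[0])))
    k,L,st,ce=cv2.connectedComponentsWithStats(w.astype(np.uint8))
    for i in range(1,k):
        if st[i,4]<8 or st[i,4]>300: continue
        for z in(.066,.108):
            q=pix2z(n,*ce[i],z)[:2]-P; print(n,name,' white',st[i,4],ce[i].round(1),z,round(np.hypot(*q),4),np.degrees(np.arctan2(q[1],q[0])).round(1))
        ys,xs=np.where(L==i); W=np.array([pix2z(n,a,b,.108)[:2] for a,b in zip(xs,ys)]); u=np.linalg.svd(W-W.mean(0))[2][0]; print('   principal',np.degrees(np.arctan2(u[1],u[0])).round(1))
E
```

```text
top orange lug 0.03008719340296481 155.37905436554007
top orange  white 29 [334.7 217.6] 0.066 0.0124 -98.2
top orange  white 29 [334.7 217.6] 0.108 0.0104 -119.2
   principal -116.0
top orange  white 13 [343.2 224.2] 0.066 0.0286 -115.3
top orange  white 13 [343.2 224.2] 0.108 0.0265 -124.3
   principal 70.7
top blue lug 0.029728070856737874 154.4870031713974
top blue  white 19 [276.6 286. ] 0.066 0.012 -150.1
top blue  white 19 [276.6 286. ] 0.108 0.011 -131.6
   principal -128.6
top blue  white 14 [286.2 291.4] 0.066 0.0284 -131.6
top blue  white 14 [286.2 291.4] 0.108 0.0272 -124.0
   principal 65.7
scene orange  white 37 [319.5 293.3] 0.066 0.0337 156.1
scene orange  white 37 [319.5 293.3] 0.108 0.011 -118.2
   principal -115.0
scene orange  white 30 [306.9 316.2] 0.066 0.0271 -123.9
scene orange  white 30 [306.9 316.2] 0.108 0.044 -77.9
   principal -113.2
scene blue  white 14 [320.1 212.3] 0.066 0.0566 140.5
scene blue  white 14 [320.1 212.3] 0.108 0.0101 155.3
   principal -120.3
scene blue  white 25 [314.9 217.4] 0.066 0.0467 150.8
scene blue  white 25 [314.9 217.4] 0.108 0.0103 -129.0
   principal 48.4
scene blue  white 84 [299.1 227.7] 0.066 0.0415 -167.8
scene blue  white 84 [299.1 227.7] 0.108 0.0375 -99.5
   principal -65.6
scene blue  white 12 [348.8 232.6] 0.066 0.0393 64.8
scene blue  white 12 [348.8 232.6] 0.108 0.0467 4.7
   principal -30.2
scene blue  white 23 [302.8 237.7] 0.066 0.0285 -139.2
scene blue  white 23 [302.8 237.7] 0.108 0.0475 -76.3
   principal -118.9
```

Both cameras give the orange axis as (0.597, -0.024) and the blue axis as (0.497, 0.0615). They stand 131 mm apart, which fits the at-least-120 mm spec. The orange tab points to about -116° and the blue to about -130°. The jaws go to azimuth -26° for orange.

Request:
servo_tool:
  twist:
    - [0, 0, -0.118]
    - [0, 0, -0.118]
    - [0, 0, -0.118]
    - [0, 0, -0.118]
    - [0, 0, -0.118]
    - [0, 0, -0.118]
    - [0, 0, -0.118]
    - [0, 0, -0.118]
  xyz:
    - [2.7, -4.3, -0.4]
    - [2.7, -4.3, -0.4]
    - [2.7, -4.3, -0.4]
    - [2.7, -4.3, -0.4]
    - [2.7, -4.3, -0.4]
    - [2.7, -4.3, -0.4]
    - [2.7, -4.3, -0.4]
    - [2.7, -4.3, -0.4]
  fingers: [1, 1, 1, 1, 1, 1, 1, 1]

```text
time: 1.4
tool_pos: [0.4397, 0.2384, 0.1995]
tool_rot: [0.702, -0.091, 0.701, 0.091]
contact_force: [0.9, -0.0, -0.3]
gripper_width: 0.998
```

Request:
servo_tool:
  twist:
    - [0, 0, -0.118]
    - [0, 0, -0.118]
    - [0, 0, -0.118]
    - [0, 0, -0.118]
    - [0, 0, -0.118]
    - [0, 0, -0.118]
    - [0, 0, 0]
    - [0, 0, 0]
  xyz:
    - [2.7, -4.3, -0.4]
    - [2.7, -4.3, -0.4]
    - [2.7, -4.3, -0.4]
    - [2.7, -4.3, -0.4]
    - [2.7, -4.3, -0.4]
    - [2.3, -4.8, -0.4]
    - [0, 0, 0]
    - [0, 0, 0]
  fingers: [1, 1, 1, 1, 1, 1, 1, 1]

```text
time: 2.4
tool_pos: [0.5967, -0.023, 0.1751]
tool_rot: [0.689, 0.156, 0.69, -0.156]
contact_force: [-0.5, 0.5, -0.1]
gripper_width: 1.001
```

```bash
cat >> h.py <<'E'
def st():
    s=manip.state(); M=rot(s['tool_rot']).as_matrix()
    print('t',s['time'],'tcp',s['tool_pos'].round(4),'az',np.degrees(np.arctan2(M[1,2],M[0,2])).round(1),'x',M[:,0].round(3),'F',s['contact_force'].round(1),'M',s['ft_torque'].round(2),'g',round(s['gripper_width'],3),'q',s['joint_pos'].round(2))
    return s
E
python3 - <<'E'
from h import *
st(); im=grab('scene','s1.png'); cv2.imwrite('pics/s1c.png',cv2.resize(im[100:400,120:520,::-1],None,fx=2,fy=2))
st()
E
```

```text
t 2.4 tcp [ 0.5967 -0.023   0.1751] az -25.5 x [-0.001  0.001 -1.   ] F [-0.5  0.5 -0.1] M [ 0.01 -0.02  0.03] g 1.001 q [-0.16  0.03  1.73  0.    1.38  0.28]
t 2.45 tcp [ 0.5967 -0.0224  0.1753] az -25.5 x [-0.  0. -1.] F [-0.7 -0.8  0.2] M [-0.01  0.01  0.01] g 1.002 q [-0.16  0.03  1.73  0.    1.38  0.28]
```

View pics/s1c.png

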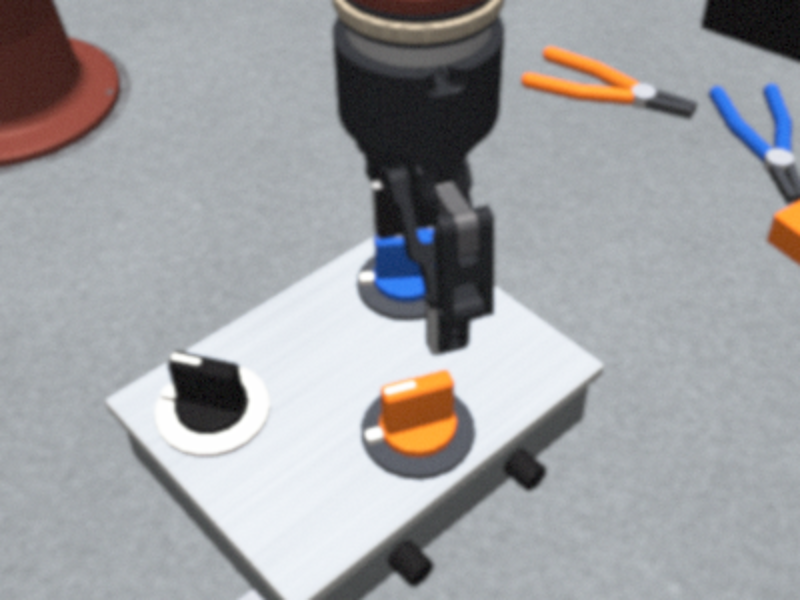

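The picture shows the gripper above the orange bolt (crop 418,410) with its open jaws facing across the bar. The other knobs are clear, so I'll descend and close.

Request:
servo_tool:
  twist:
    - [0, 0, 0]
    - [0, 0, 0]
    - [0, 0, 0]
    - [0, 0, 0]
    - [0, 0, 0]
  xyz:
    - [0, -0.1, -3]
    - [0, 0, -3]
    - [0, 0, -2]
    - [0, 0, -1.4]
    - [0, 0, 0]
  fingers: [1, 1, 1, 1, 1]

```text
time: 3.08
tool_pos: [0.5963, -0.0237, 0.0804]
tool_rot: [0.689, 0.156, 0.69, -0.156]
contact_force: [-0.4, -0.0, -0.1]
gripper_width: 1.003
```

```bash
python3 - <<'E'
from h import *
im=grab('scene','s2.png'); cv2.imwrite('pics/s2c.png',cv2.resize(im[150:400,170:470,::-1],None,fx=2.4,fy=2.4))
st()
E
```

```text
t 3.125 tcp [ 0.5971 -0.0239  0.0815] az -25.5 x [ 0. -0. -1.] F [-0.4  0.9 -0.2] M [-0.03 -0.02 -0.03] g 1.002 q [-0.16  0.13  1.8   0.    1.22  0.28]
```

View pics/s2c.png

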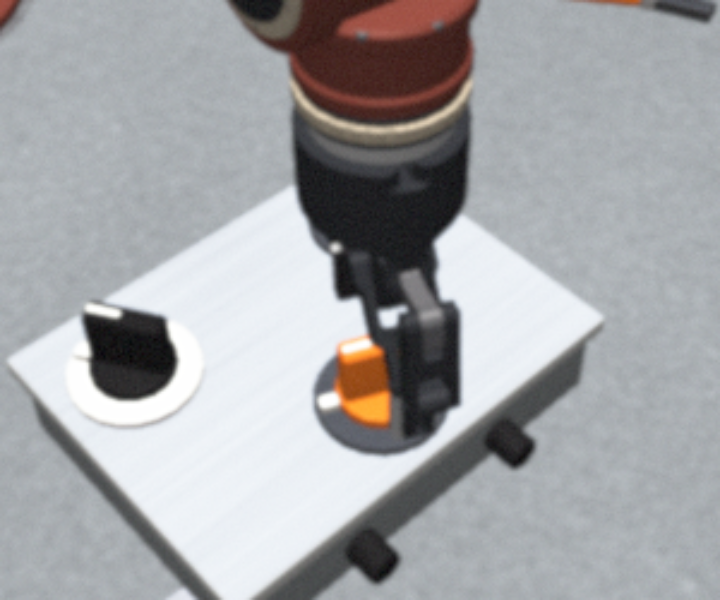

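The open jaws straddle the orange bar (crop 365,380), so I'll close them.

Request:
servo_tool:
  twist:
    - [0, 0, 0]
    - [0, 0, 0]
    - [0, 0, 0]
    - [0, 0, 0]
    - [0, 0, 0]
    - [0, 0, 0]
    - [0, 0, 0]
    - [0, 0, 0]
  xyz:
    - [0, 0, 0]
    - [0, 0, 0]
    - [0, 0, 0]
    - [0, 0, 0]
    - [0, 0, 0]
    - [0, 0, 0]
    - [0, 0, 0]
    - [0, 0, 0]
  fingers: [0, 0, 0, 0, 0, 0, 0, 0]

```text
time: 4.12
tool_pos: [0.5963, -0.0238, 0.0818]
tool_rot: [0.689, 0.156, 0.69, -0.156]
contact_force: [-4.4, 1.3, 5.3]
gripper_width: 0.151
```

```bash
python3 -c "
from h import *
st()"
```

```text
t 4.125 tcp [ 0.5963 -0.0238  0.0818] az -25.5 x [-0.002  0.001 -1.   ] F [-4.4  1.3  5.3] M [ 0.23  0.74 -0.  ] g 0.151 q [-0.16  0.12  1.8   0.    1.22  0.28]
```

Request:
servo_tool:
  twist:
    - [0, 0, -0.13]
    - [0, 0, -0.13]
    - [0, 0, -0.13]
    - [0, 0, -0.13]
    - [0, 0, -0.13]
    - [0, 0, -0.13]
    - [0, 0, -0.13]
    - [0, 0, -0.13]
  xyz:
    - [0, 0, 0]
    - [0, 0, 0]
    - [0, 0, 0]
    - [0, 0, 0]
    - [0, 0, 0]
    - [0, 0, 0]
    - [0, 0, 0]
    - [0, 0, 0]
  fingers: [0, 0, 0, 0, 0, 0, 0, 0]

```text
time: 5.12
tool_pos: [0.5964, -0.024, 0.0818]
tool_rot: [0.519, 0.479, 0.52, -0.48]
contact_force: [-4.2, 0.9, 4.9]
gripper_width: 0.147
```

```bash
python3 -c "
from h import *
st()"
```

```text
t 5.125 tcp [ 0.5964 -0.024   0.0818] az -85.4 x [-0.002  0.    -1.   ] F [-4.2  0.9  4.9] M [ 0.    0.76 -0.  ] g 0.147 q [-0.16  0.12  1.8  -0.    1.22  1.33]
```

Request:
servo_tool:
  twist:
    - [0, 0, -0.06]
    - [0, 0, -0.06]
    - [0, 0, -0.06]
  xyz:
    - [0, 0, 0]
    - [0, 0, 0]
    - [0, 0, 0]
  fingers: [0, 0, 0]

```text
time: 5.5
tool_pos: [0.5964, -0.0241, 0.0818]
tool_rot: [-0.475, -0.523, -0.476, 0.524]
contact_force: [-4.8, 0.8, 4.8]
gripper_width: 0.151
```

```bash
python3 -c "
from h import *
st()"
```

```text
t 5.5 tcp [ 0.5964 -0.0241  0.0818] az -95.6 x [-0.002  0.    -1.   ] F [-4.8  0.8  4.8] M [0.   0.68 0.04] g 0.151 q [-0.16  0.12  1.8  -0.    1.22  1.5 ]
```

Request:
servo_tool:
  twist:
    - [0, 0, -0.05]
    - [0, 0, 0]
  xyz:
    - [0, 0, 0]
    - [0, 0, 0]
  fingers: [0, 0]

```text
time: 5.75
tool_pos: [0.5964, -0.0241, 0.0818]
tool_rot: [-0.463, -0.534, -0.463, 0.535]
contact_force: [-5.4, 0.0, 5.7]
gripper_width: 0.154
```

```bash
python3 -c "
from h import *
st()
for n in('top','scene'):
    im=grab(n,n+'3.png')
    a=im[180:260,280:380] if n=='top' else im[230:380,230:430]
    cv2.imwrite('pics/'+n+'3c.png',cv2.resize(a[:,:,::-1],None,fx=4,fy=4,interpolation=2))"
```

```text
t 5.75 tcp [ 0.5964 -0.0241  0.0818] az -98.2 x [-0.002 -0.    -1.   ] F [-5.4  0.   5.7] M [0.07 0.82 0.56] g 0.154 q [-0.16  0.12  1.8  -0.    1.22  1.55]
```

View pics/scene3c.png

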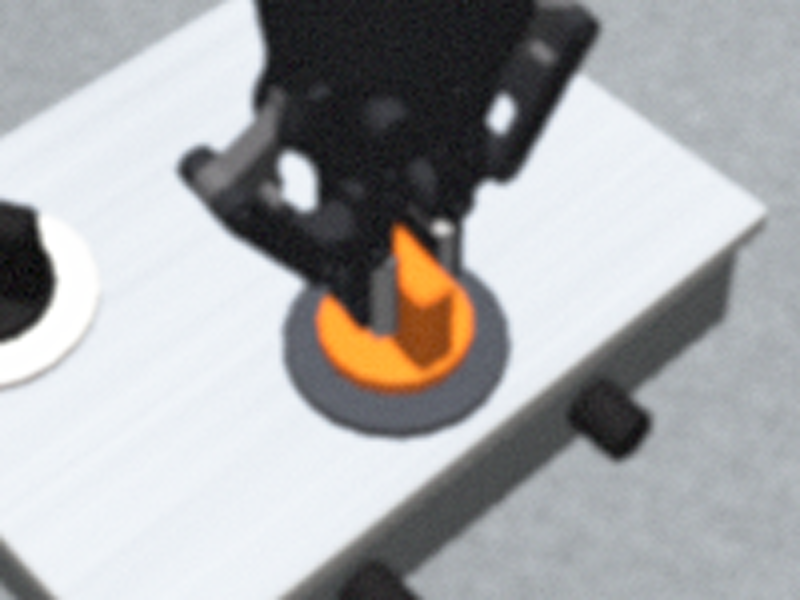

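The moment about z rose to 0.56 N m and the tool stopped following after 73° of turn, so orange is at its end stop. I'll release and lift, then check with the top camera.

Request:
servo_tool:
  twist:
    - [0, 0, 0]
    - [0, 0, 0]
    - [0, 0, 0]
    - [0, 0, 0]
    - [0, 0, 0]
    - [0, 0, 0]
  xyz:
    - [0, 0, 0]
    - [0, 0, 0]
    - [0, 0, 0]
    - [0, 0, 0]
    - [0, 0, 0]
    - [0, 0, 0]
  fingers: [1, 1, 1, 1, 1, 1]

```text
time: 6.6
tool_pos: [0.597, -0.0242, 0.0813]
tool_rot: [0.462, 0.535, 0.462, -0.535]
contact_force: [-0.3, -0.2, -0.2]
gripper_width: 0.998
```

Request:
servo_tool:
  twist:
    - [0, 0, 0]
    - [0, 0, 0]
    - [0, 0, 0]
    - [0, 0, 0.1]
    - [0, 0, 0.1]
    - [0, 0, 0.1]
    - [0, 0, 0.1]
    - [0, 0, 0.1]
  xyz:
    - [0, 0, 2.5]
    - [0, 0, 3]
    - [0, 0, 4]
    - [-3, 3, 0]
    - [-3, 3, 0]
    - [-3, 3, 0]
    - [-3, 3, 0]
    - [-3, 3, 0]
  fingers: [1, 1, 1, 1, 1, 1, 1, 1]

```text
time: 7.6
tool_pos: [0.446, 0.1267, 0.1764]
tool_rot: [0.581, 0.403, 0.581, -0.403]
contact_force: [-0.0, 0.2, 0.1]
gripper_width: 0.998
```

```bash
python3 -c "
from h import *
st()
for n in('top','scene'):
    im=grab(n,n+'4.png')
    a=im[150:330,220:420] if n=='top' else im[180:330,180:380]
    cv2.imwrite('pics/'+n+'4c.png',cv2.resize(a[:,:,::-1],None,fx=3.3,fy=3.3,interpolation=2))"
```

```text
t 7.6 tcp [0.446  0.1267 0.1764] az -69.5 x [ 0.  0. -1.] F [-0.   0.2  0.1] M [ 0.03 -0.    0.  ] g 0.998 q [ 0.12 -0.31  2.04  0.    1.42  1.33]
```

View pics/top4c.png

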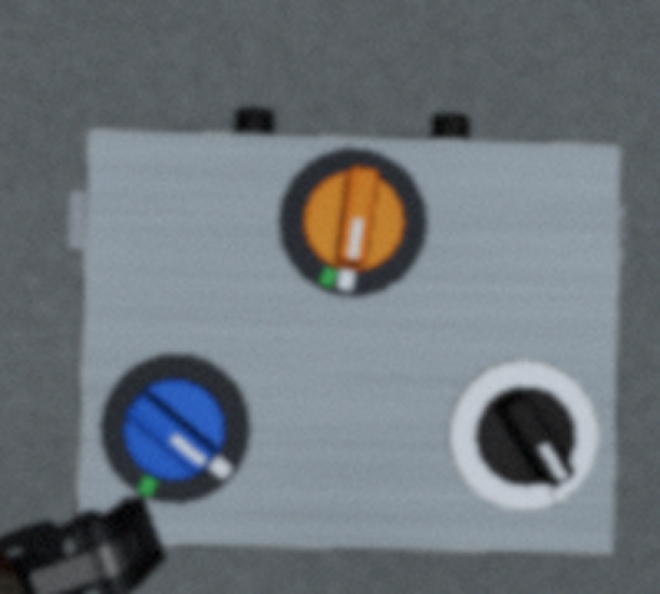

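View pics/scene4.png

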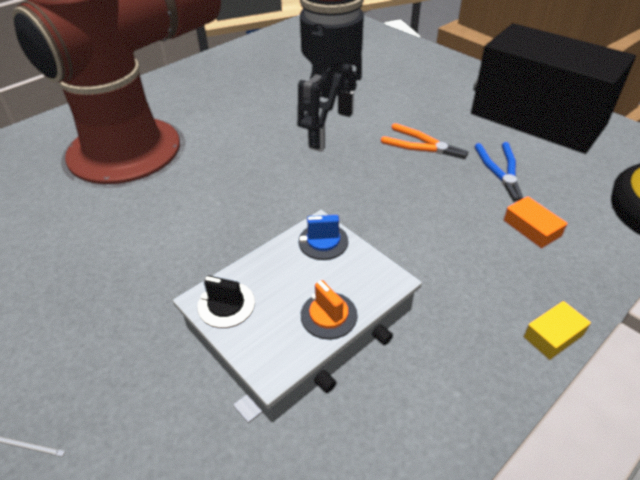

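In the top picture the orange tab (crop 346,278) touches the green lug (330,277). Blue and black are unchanged. Blue is next, with the jaws at azimuth -40°.

Request:
servo_tool:
  twist:
    - [0, 0, 0.13]
    - [0, 0, 0.13]
    - [0, 0, 0.13]
    - [0, 0, 0.125]
    - [0, 0, 0]
    - [0, 0, 0]
  xyz:
    - [1.3, -1.6, 0]
    - [1.3, -1.6, 0]
    - [1.3, -1.6, 0]
    - [1.2, -1.7, 0]
    - [0, 0, -2]
    - [0, 0, 0]
  fingers: [1, 1, 1, 1, 1, 1]

```text
time: 8.45
tool_pos: [0.496, 0.0609, 0.1532]
tool_rot: [0.662, 0.243, 0.666, -0.244]
contact_force: [-0.7, -0.3, 0.3]
gripper_width: 1.002
```

Request:
servo_tool:
  twist:
    - [0, 0, 0]
    - [0, 0, 0]
    - [0, 0, 0]
    - [0, 0, 0]
    - [0, 0, 0]
  xyz:
    - [0, 0, -2.5]
    - [0, 0, -2.5]
    - [0, 0, -1.5]
    - [0, 0, -1]
    - [0, 0, 0]
  fingers: [1, 1, 1, 1, 1]

```text
time: 9.07
tool_pos: [0.4976, 0.061, 0.0808]
tool_rot: [0.664, 0.243, 0.664, -0.243]
contact_force: [0.5, 0.3, 0.0]
gripper_width: 0.995
```

```bash
python3 - <<'E'
from h import *
st();im=grab('scene','s5.png'); cv2.imwrite('pics/s5c.png',cv2.resize(im[120:340,190:450,::-1],None,fx=2.7,fy=2.7))
E
```

```text
t 9.075 tcp [0.4976 0.061  0.0808] az -40.2 x [-0.001  0.    -1.   ] F [0.5 0.3 0. ] M [0.02 0.01 0.04] g 0.995 q [-0.03 -0.1   2.03  0.    1.22  0.67]
```

View pics/s5c.png

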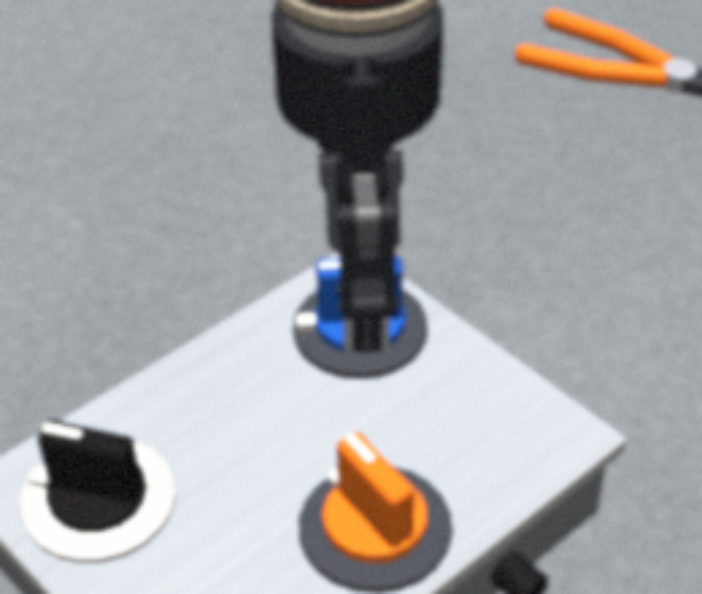

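The jaws straddle the blue bar centrally (crop 362,300). I'll close and turn.

Request:
servo_tool:
  twist:
    - [0, 0, 0]
    - [0, 0, 0]
    - [0, 0, 0]
    - [0, 0, 0]
    - [0, 0, 0]
    - [0, 0, 0]
    - [0, 0, 0]
    - [0, 0, 0]
  xyz:
    - [0, 0, 0]
    - [0, 0, 0]
    - [0, 0, 0]
    - [0, 0, 0]
    - [0, 0, 0]
    - [0, 0, 0]
    - [0, 0, 0]
    - [0, 0, 0]
  fingers: [0, 0, 0, 0, 0, 0, 0, 0]

```text
time: 10.12
tool_pos: [0.4975, 0.0614, 0.0817]
tool_rot: [0.663, 0.243, 0.665, -0.243]
contact_force: [-3.8, 2.8, 5.8]
gripper_width: 0.156
```

Request:
servo_tool:
  twist:
    - [0, 0, -0.12]
    - [0, 0, -0.12]
    - [0, 0, -0.12]
    - [0, 0, -0.12]
    - [0, 0, -0.12]
    - [0, 0, -0.12]
    - [0, 0, -0.1]
    - [0, 0, 0]
  xyz:
    - [0, 0, 0]
    - [0, 0, 0]
    - [0, 0, 0]
    - [0, 0, 0]
    - [0, 0, 0]
    - [0, 0, 0]
    - [0, 0, 0]
    - [0, 0, 0]
  fingers: [0, 0, 0, 0, 0, 0, 0, 0]

```text
time: 11.12
tool_pos: [0.4977, 0.0608, 0.0818]
tool_rot: [0.512, 0.487, 0.513, -0.487]
contact_force: [-3.6, 0.2, 5.6]
gripper_width: 0.151
```

```bash
python3 -c "
from h import *
st()"
```

```text
t 11.125 tcp [0.4977 0.0608 0.0818] az -87.1 x [-0.001 -0.    -1.   ] F [-3.6  0.2  5.6] M [ 0.    0.68 -0.05] g 0.151 q [-0.03 -0.1   2.03 -0.    1.22  1.49]
```

Request:
servo_tool:
  twist:
    - [0, 0, -0.06]
    - [0, 0, -0.06]
    - [0, 0, -0.06]
    - [0, 0, 0]
  xyz:
    - [0, 0, 0]
    - [0, 0, 0]
    - [0, 0, 0]
    - [0, 0, 0]
  fingers: [0, 0, 0, 0]

```text
time: 11.62
tool_pos: [0.4977, 0.0607, 0.0818]
tool_rot: [-0.467, -0.531, -0.467, 0.532]
contact_force: [-3.3, -0.9, 5.4]
gripper_width: 0.151
```

```bash
python3 -c "
from h import *
st()"
```

```text
t 11.625 tcp [0.4977 0.0607 0.0818] az -97.4 x [-0.001 -0.001 -1.   ] F [-3.3 -0.9  5.4] M [-0.05  0.68 -0.01] g 0.151 q [-0.03 -0.1   2.03 -0.    1.22  1.67]
```

Request:
servo_tool:
  twist:
    - [0, 0, -0.05]
    - [0, 0, -0.04]
    - [0, 0, 0]
  xyz:
    - [0, 0, 0]
    - [0, 0, 0]
    - [0, 0, 0]
  fingers: [0, 0, 0]

```text
time: 12.0
tool_pos: [0.4976, 0.0607, 0.0818]
tool_rot: [-0.445, -0.549, -0.444, 0.551]
contact_force: [-3.9, 0.4, 5.5]
gripper_width: 0.154
```

```bash
python3 -c "
from h import *
st()"
```

```text
t 12.0 tcp [0.4976 0.0607 0.0818] az -102.1 x [-0.001 -0.002 -1.   ] F [-3.9  0.4  5.5] M [0.05 0.79 1.92] g 0.154 q [-0.03 -0.1   2.03 -0.    1.22  1.76]
```

The moment is now 1.92 N m after 62° of turn, so blue is at its stop. I'll release and retreat.

Request:
servo_tool:
  twist:
    - [0, 0, 0]
    - [0, 0, 0]
    - [0, 0, 0]
    - [0, 0, 0]
    - [0, 0, 0]
    - [0, 0, 0]
    - [0, 0, 0]
    - [0, 0, 0]
  xyz:
    - [0, 0, 0]
    - [0, 0, 0]
    - [0, 0, 0]
    - [0, 0, 0]
    - [0, 0, 0]
    - [0, 0, 0]
    - [0, 0, 0]
    - [0, 0, 0]
  fingers: [0, 1, 1, 1, 1, 1, 1, 1]

```text
time: 13.0
tool_pos: [0.498, 0.0609, 0.0813]
tool_rot: [0.442, 0.552, 0.442, -0.552]
contact_force: [-0.3, 0.6, -0.3]
gripper_width: 0.995
```

Request:
servo_tool:
  twist:
    - [0, 0, 0]
    - [0, 0, 0]
    - [0, 0, 0]
    - [0, 0, 0]
    - [0, 0, 0]
    - [0, 0, 0]
    - [0, 0, 0]
    - [0, 0, 0]
  xyz:
    - [0, 0, 2.5]
    - [0, 0, 3]
    - [0, 0, 4]
    - [0, 4, 1]
    - [0, 4, 0]
    - [0, 4, 0]
    - [0, 4, 0]
    - [0, 0, 0]
  fingers: [1, 1, 1, 1, 1, 1, 1, 1]

```text
time: 14.0
tool_pos: [0.4976, 0.2228, 0.1862]
tool_rot: [-0.443, -0.551, -0.443, 0.551]
contact_force: [0.2, -1.1, 0.0]
gripper_width: 1.003
```

```bash
python3 -c "
from h import *
st()
im=grab('top','top6.png')
cv2.imwrite('pics/top6c.png',cv2.resize(im[150:330,220:420][:,:,::-1],None,fx=3.3,fy=3.3,interpolation=2))
for name,P in(('orange',(.597,-.0237)),('blue',(.4971,.0615))):
    c0=proj('top',[*P,.085]); g,col,w=meas('top',im,c0,name)
    k,L,s,ce=cv2.connectedComponentsWithStats(w.astype(np.uint8))
    for i in range(1,k):
        for z in (.066,.108):
            q=pix2z('top',*ce[i],z)[:2]-P; print(name,s[i,4],z,np.hypot(*q).round(4),np.degrees(np.arctan2(q[1],q[0])).round(1))
b=cv2.imread('pics/top0.png')[:,:,::-1]
d=np.abs(im.astype(int)-b).max(2)[255:310,350:410]; print('dimmer diff',d.max(),d.mean())
"
```

```text
t 14.0 tcp [0.4976 0.2228 0.1862] az -102.4 x [-0.  0. -1.] F [ 0.2 -1.1  0. ] M [ 0.04  0.01 -0.03] g 1.003 q [ 0.28 -0.11  1.84  0.    1.4   2.07]
orange 31 0.066 0.0087 -176.6
orange 31 0.108 0.0118 170.4
orange 16 0.066 0.0286 172.0
orange 16 0.108 0.0307 168.4
blue 17 0.066 0.0151 161.9
blue 17 0.108 0.0111 170.7
blue 14 0.066 0.03 170.9
blue 14 0.108 0.0255 175.8
dimmer diff 15 5.837878787878788
```

View pics/top6c.png

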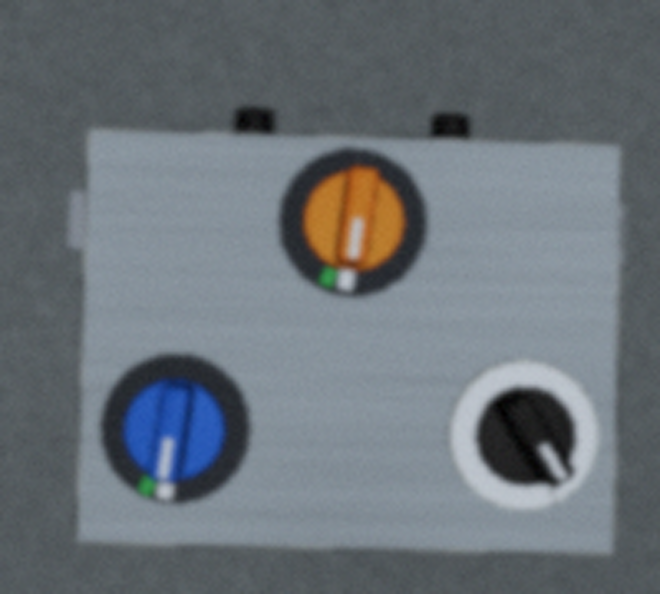

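Both white tabs rest against their green lugs: orange at crop (346,278) by (330,277), blue at (165,490) by (148,486). The dimmer looks the same as at the start, and the gripper is clear.

```bash
python3 -c "
from h import *
print(job.job_done()); st()"
```

```text
the job is handed in; nothing more can be done
None
the job is handed in; nothing more can be done
```

I turned the orange bolt clockwise to its end stop, then the blue bolt, each with one grasp, and handed the job in at about 14 s of the 48 s allowed.

- **Orange bolt:** it turned 73°, and the moment about its axis then rose to 0.56 N m, which marks the stop.
- **Blue bolt:** it turned 62°, and the moment then rose to 1.92 N m.
- **Last top picture:** both white tabs rest against their green lugs, at azimuths of about 172° (orange) and 171° (blue). The lugs themselves were measured at about 155°.
- **Dimmer:** it showed no change from the first picture beyond image noise (largest pixel difference 15).
- **Robot:** the gripper was open, about 16 cm to the side of the blue bolt, at TCP height 0.186 m, with force readings near zero.

No check failed. The first collar fit came out about 5 mm too small because the white tabs cut into it. I replaced it with a circle fit in both cameras, and the two then agreed to about 1 mm. I did not check the state after hand-in, because the interface was closed by then.

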